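# Lay out laptop parts for reassembly

### The arm

A 6-joint arm with a two-finger parallel gripper is mounted at the origin on the work surface. World frame = base frame: x ahead of the robot, y to its left, z up, the work surface at z = 0. Lengths are in m, angles in rad, forces in N, time in s.
With the tool pointing down it reaches from about 0.35 to 1 m from the base axis. Payload 7.1 kg.
Tool frame: the origin (TCP) lies at the very end of the fingers, on their centre line; the grasp point (between the pads) lies ctrl.tcp_to_grasp behind it (ctrl.tcp_to_grasp is the distance from the TCP to the grasp point, in m); z points along the fingers, y is the line along which they close (so a half turn about z gives the same grasp; the last joint's range is limited). The gripper opens to 85 mm and grips with 20 to 120 N. Pads are 22 mm wide; open, the fingers measure 114 mm over their backs; the gripper's body (76 mm by 85 mm) begins 54 mm behind the grasp point. The pads swing forward as they close: fully open they stand 13 mm farther back than shut.
Start: joints at [1.144, 0.423, 1.63, -0, 1.089, -0.019], TCP at [0.248, 0.574, 0.231] pointing down, gripper open.
Joint ranges: [-3, 3], [-0.9, 2.11], [0.09, 2.58], [-1.31, 4.45], [0.11, 2.69], [-2.54, 2.54]. Speed limits (rad/s): [2.39, 2.39, 3.01, 3.14, 3.14, 3.14].

### API

Orientations are given as a rotation vector (axis times angle).
In Python, from bench import ctrl gives the robot as it stands.
- The arm moves only by the tool play_rows, never from a script. Its argument "increments" is one flat list of numbers, 7 for each row, row after row: the shift along the world's x, y, z in cm, then the turn, a rotation vector about the world's x, y, z in rad, then the opening, from -1 (shut) to 1 (fully open). In form: [dx, dy, dz, ax, ay, az, gripper, dx, dy, dz, ax, ay, az, gripper, ...]. A call has 1 to 12 rows; each row shifts and turns the commanded pose from where the row before left it; what a row does not reach is not made up. A row lasts 1/10 s, in which the tool goes at most 50 mm and 8.59 degrees, less where a joint would pass 70% of its speed; a pose out of reach is approached as far as the arm can. A call with a gripper value outside its range is refused whole. The fingers move at their own pace and stop on an object; "grip_force" is the grip in N (left out, the last holds). Time passes only in rows, so rows that do not move let the fingers close. It gives the time, the measured TCP pose, the force, the opening and the grip force at its end, in the units of the state.
- ctrl.get_obs(): the state, without advancing time (a new reading comes with each control period).
- ctrl.camera(name): name is "scene" or "side" or "wrist"; returns (picture, depth): 400x640x3 uint8, red, green, blue; 400x640 float32, m along the optical axis (not along the pixel's ray), 0 where there is no reading.
- ctrl.get_calibration(name): a dict with "fx", "fy", "cx", "cy" (pixels), "R" (3x3) and "t" (3): a world point X has camera coordinates R X + t. Camera axes: x right, y down, z forward; pixel columns grow to the right and rows downward; lengths in m; the calibration is good to about 2 mm. A picture is of the moment at which its call begins: read the wrist's pose just before it. get_calibration takes no time and is no camera call; for the wrist camera it gives the pose at the moment of the call.
- ctrl.sign_off(): hands the job in; it is judged then, once.
The state is a dict: "time": time; "joints": joint angles; "joint_velocities": joint speeds; "joint_torque": joint torques, N m; "ee_pos": TCP position; "eef_rot": TCP orientation; "ft_force": force on the tool from outside, world axes, zero at the start; "torque": the same for the moment, N m; "finger_gap": finger opening in m; "gripper_force": force on a finger pad.
Only numpy, scipy, OpenCV 4.12 (cv2) and the standard library are available. Lean on these libraries where they do the work, as an engineer would, in place of code of your own. Each camera call takes 0.05 s, during which the arm holds its last target. There are 200 camera calls.

### The job

Lay the laptop parts out for reassembly around the blue main board and the black battery: set the copper cooler gently and squarely on top of the bare chip at the centre of the board, the drive midway between the board and the battery with its long side pointing away from the robot (square with the board), and the fan on the mat directly behind the drive (on the side away from the robot), in line and square with it, leaving a 20 mm gap between them. Stand the orange-lidded screw pot on top of the fan, at its centre, and the blue-lidded pot on the centre of the battery. Leave the grey-lidded pot where it is.

Things in the scene. Friction and masses are not known exactly. Their poses are not given: they have to be found in the camera images.
- cooler: finned copper heat sink, a block 40 x 40 mm, 18 mm high, loose, about 90 g; origin at the centre of its underside, x and y square with its sides
- drive: storage drive stick with a pale silver ribbed heat sink and a gold edge at one end, 74 (along its x) x 24 (its y) mm, 11 mm high, loose, about 40 g; either end may point away from the robot; origin at the centre of its underside
- fan: flat black blower fan with a round bladed inlet on top and a copper strip along one side, 52 x 52 mm, 12 mm high, solid flat top, loose, about 70 g; any side may face the drive; origin at the centre of its underside, x and y square with its sides
- pot_orange: small round upright screw pot, clear with screws inside; lid orange, 34 mm diameter, 26 mm high, loose, about 40 g; origin at the centre of its underside
- pot_blue: small round upright screw pot, clear with screws inside; lid blue, 34 mm diameter, 26 mm high, loose, about 40 g; origin at the centre of its underside
- pot_grey: small round upright screw pot, clear with screws inside; lid grey, 34 mm diameter, 26 mm high, loose, about 40 g; origin at the centre of its underside; to be left alone, it stands among the parts
- board: blue main board, fixed, 90 (its x) x 110 (its y) mm, top 6 mm above the mat, a bare silver chip 32 x 32 mm at its centre with its top 8.5 mm above the mat (nothing on it is higher); x points away from the robot within 0.1 rad; origin at the centre of its underside. The battery lies along its +y or -y, parallel, centres about 310 mm apart
- battery: black battery pack with a white label and a yellow strip, fixed to the bench, 70 (its x) x 110 (its y) mm, flat top 10 mm above the mat; axes parallel to the board's; origin at the centre of its underside
Not all that is in view belongs to the job. There is more than one size of the drive; the job needs the largest.

How it is judged:
By the outcome, as a careful person would: the job done as asked, in the order asked, and still so for the second after the job is handed in, with the robot touching nothing.
It also fails if it takes over 120 s, if anything falls off the work surface, if the arm or the gripper's body presses on something with over 40 N, if the wrist force passes 120 N, or if a joint passes its speed limit or range.

## Working session

There is one attempt and no reset: what is moved stays moved. The work goes in short steps, Python scripts to look and compute and a tool call to move; the robot and the scene stay as the last step left them, time stands still between calls to the robot, and variables do not carry over. Pictures are saved under pics/ and viewed, at most 14 in all, crops included, and the job is handed in when it is done.

Besides the shell and the picture viewer there is one more tool, called after "Emit:" by a JSON object that holds its "name" and its "arguments". play_rows: Moves the arm, as the interface text tells. Its arguments: {"type":"object","properties":{"increments":{"type":"array"},"grip_force":{"type":"number"}},"required":["increments"]}

```bash
mkdir -p pics; ls
python3 - <<'E'
from bench import ctrl
import cv2,numpy as np
print(ctrl.tcp_to_grasp); o=ctrl.get_obs(); print(o['ee_pos'],o['eef_rot'],o['finger_gap'],o['time'])
for n in ("scene","side","wrist"):
    c=ctrl.get_calibration(n); p,d=ctrl.camera(n)
    np.savez(f"pics/{n}0.npz",p=p,d=d,**{k:np.array(v) for k,v in c.items()})
    cv2.imwrite(f"pics/{n}0.png",p[:,:,::-1])
    R=np.array(c['R']);print(n,c['fx'],c['cx'],c['cy'],-R.T@np.array(c['t']),R[2])
E
```

```text
pics
0.0187
[0.2476246  0.57324007 0.23052632] [-6.36108413e-01 -3.07614110e+00  2.43913916e-03] 0.08535184820516639 0.0
scene 422.5613596751427 313.86993473445943 200.5469705369147 [0.96556893 0.24004776 0.81402425] [-0.51822166 -0.24024556 -0.82080959]
side 487.4241629958062 321.42608786707433 202.77510364098862 [ 0.39836115 -0.86285048  0.60780412] [ 0.08172246  0.83599275 -0.54262101]
wrist 336.6517693587622 325.0093864880591 200.2664650351018 [0.17453875 0.60455428 0.37466535] [ 0.28566845 -0.12526493 -0.95010643]
```

View pics/scene0.png

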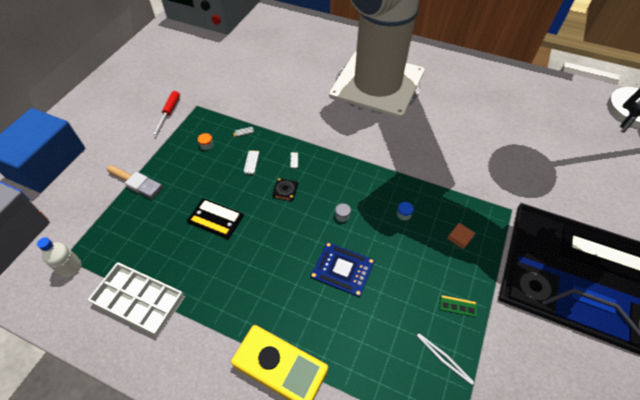

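View pics/side0.png

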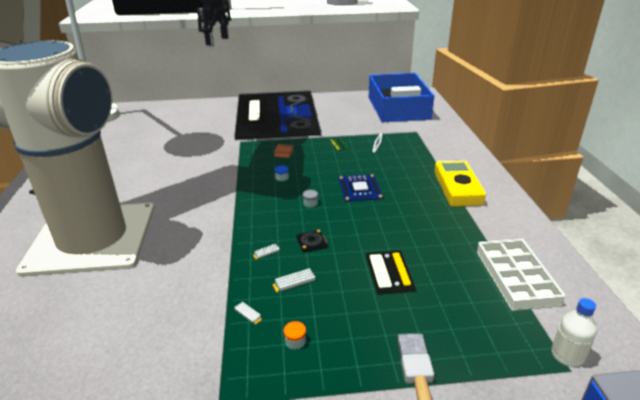

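Scene view: orange pot (205,141); drive-like sticks (243,131), (251,161) and (294,159); fan (285,188); grey pot (343,213); blue pot (405,210); cooler (461,236); board (342,268); battery (216,217). In the side view the sticks are at (248,313), (294,280) and (266,251), and the middle one looks longest. Next I'll back-project the pixels from both views.

```bash
cat > h.py <<'E'
import numpy as np,cv2
def load(f):
    return np.load(f"pics/{f}.npz")
def cloud(z):
    v,u=np.mgrid[0:400,0:640]; d=z['d']
    c=np.stack([(u-z['cx'])/z['fx']*d,(v-z['cy'])/z['fy']*d,d],-1)
    w=(c-z['t'])@z['R']; w[d==0]=np.nan; return w
def ray(z,u,v,h):
    r=z['R'].T@np.array([(u-z['cx'])/z['fx'],(v-z['cy'])/z['fy'],1]); o=-z['R'].T@z['t']
    return o+r*(h-o[2])/r[2]
def ortho(z,x0,x1,y0,y1,h,s):
    # image: up = +x, left = +y ; s px per m
    K=np.array([[z['fx'],0,z['cx']],[0,z['fy'],z['cy']],[0,0,1]])
    A=np.array([[0,-1/s,x1],[-1/s,0,y1],[0,0,h],[0,0,1]])
    A=np.array([[0,-1/s,x1],[-1/s,0,y1],[0,0,h]]) # (col,row,1)->world
    H=K@(z['R']@A+np.outer(z['t'],[0,0,1]))
    return cv2.warpPerspective(z['p'],H,(int((y1-y0)*s),int((x1-x0)*s)),flags=cv2.INTER_CUBIC|cv2.WARP_INVERSE_MAP)
E
python3 - <<'E'
from h import *
S=load('scene0');T=load('side0');cs=cloud(S);ct=cloud(T)
np.set_printoptions(precision=3,suppress=True)
P={'or':((205,138),(295,328)),'st1':((243,131),(248,313)),'st2':((251,161),(294,280)),'st3':((294,159),(266,251)),'fan':((285,188),(312,240)),'grey':((343,209),(310,195)),'blue':((405,206),(282,170)),'cool':((461,235),(284,151)),'chip':((342,268),(360,186)),'bat':((216,217),(391,271)),'mat':((300,230),(340,250))}
for k,(a,b) in P.items(): print(k,cs[a[1],a[0]],ct[b[1],b[0]])
big=cv2.imwrite
o=ortho(S,0.2,0.75,-0.35,0.45,0.01,1000)[:,:,::-1]
cv2.imwrite('pics/o1.png',o)
E
```

```text
or [ 0.406 -0.32   0.029] [ 0.407 -0.322  0.025]
st1 [ 0.328 -0.259  0.006] [ 0.33  -0.262  0.006]
st2 [ 0.41  -0.189  0.006] [ 0.412 -0.194  0.011]
st3 [ 0.362 -0.093  0.008] [ 0.362 -0.099  0.008]
fan [ 0.453 -0.072  0.011] [ 0.455 -0.08   0.012]
grey [0.462 0.078 0.025] [0.464 0.069 0.026]
blue [0.399 0.203 0.026] [0.405 0.194 0.026]
cool [0.415 0.336 0.017] [0.415 0.316 0.016]
chip [0.589 0.128 0.008] [0.588 0.122 0.009]
bat [ 0.59  -0.178  0.011] [ 0.593 -0.187  0.008]
mat [0.539 0.007 0.002] [ 0.509 -0.104  0.   ]
```

View pics/o1.png

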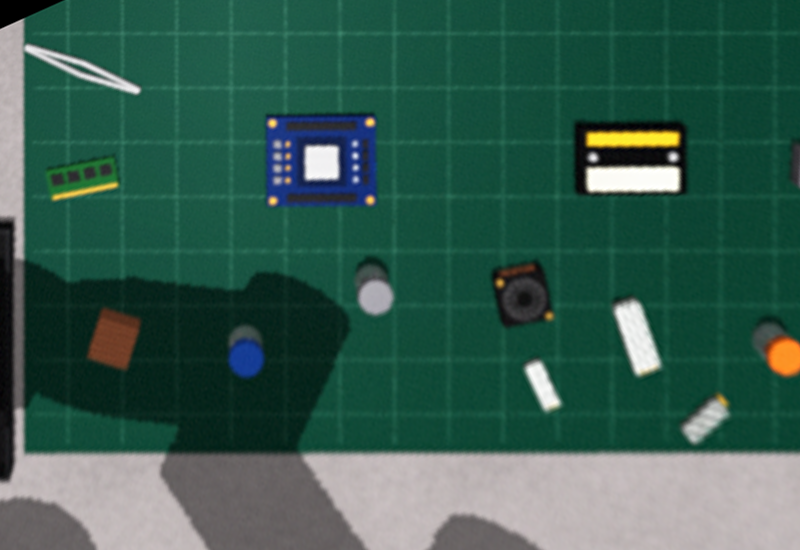

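In the ortho map (1 mm/px, left = +y, up = +x) there are three sticks: (637,337) is about 75 mm long, (705,420) about 50 mm and (542,385) about 50 mm. The first is the drive. Next I'll move above the cooler and board side for a wrist view.

Emit:
{"name": "play_rows", "arguments": {"increments": [2.15,-4.28,0.87,0,0,0.051,1,2.15,-4.28,0.87,0,0,0.051,1,2.15,-4.28,0.87,0,0,0.051,1,2.15,-4.28,0.87,0,0,0.051,1,2.15,-4.28,0.87,0,0,0.051,0.4,2.15,-4.28,0.87,0,0,0.051,0.4,2.15,-4.28,0.87,0,0,0.051,0.4,2.15,-4.28,0.87,0,0,0.051,0.4,0,0,0,0,0,0,0.4,0,0,0,0,0,0,0.4]}}

```text
time: 1.15
ee_pos: [0.4202, 0.2304, 0.301]
eef_rot: [0.005, 3.142, 0.001]
ft_force: [0.6, 1.1, -0.3]
finger_gap: 0.0595
gripper_force: 0.0
```

```bash
cat >> h.py <<'E'
def snap(n,f):
    from bench import ctrl
    c=ctrl.get_calibration(n); p,d=ctrl.camera(n)
    np.savez(f"pics/{f}.npz",p=p,d=d,**{k:np.array(v) for k,v in c.items()})
    return load(f)
E
python3 - <<'E'
from h import *
from bench import ctrl
z=snap('wrist','w1'); s=snap('side','s1')
o=ctrl.get_obs(); print(o['time'],o['ee_pos'],o['eef_rot'],o['finger_gap'])
a=z['p'][:,:,::-1]; cv2.imwrite('pics/w1.png',a)
E
```

```text
1.25 [0.41936393 0.23178966 0.30059205] [ 2.56007216e-04 -3.14088920e+00  3.55746665e-05] 0.05968926605537047
```

View pics/w1.png

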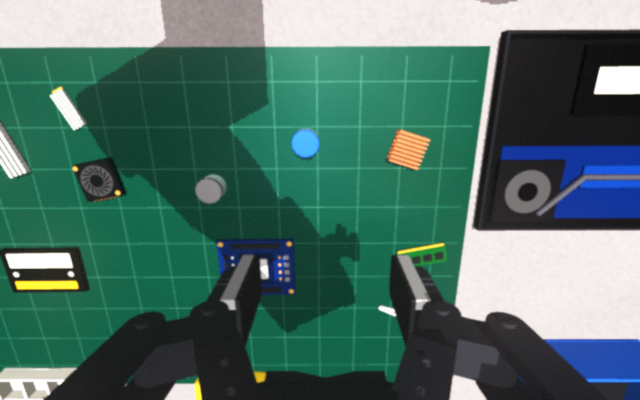

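Wrist view (image down = +x, right = +y): cooler (408,149), blue pot (305,143), grey pot (210,188), board (257,267), fan (98,180), battery (45,270). Next: fitting rectangles to all three views at each part's top height, and checking fingertip height against the TCP.

```bash
cat >> h.py <<'E'
def rect(z,x,y,h,half,s=4000,show=None):
    o=ortho(z,x-half,x+half,y-half,y+half,h,s)
    hsv=cv2.cvtColor(o,cv2.COLOR_RGB2HSV); H,S,V=hsv[...,0].astype(int),hsv[...,1],hsv[...,2]
    green=((H>65)&(H<95)&(S>90))
    m=(~green).astype(np.uint8); m=cv2.morphologyEx(m,cv2.MORPH_OPEN,np.ones((9,9)))
    n,l,st,_=cv2.connectedComponentsWithStats(m)
    c=l.shape[0]//2; k=l[c,c] or 1+np.argmax(st[1:,4])
    pts=np.argwhere(l==k)[:,::-1].astype(np.float32)
    (cx,cy),(w,hh),a=cv2.minAreaRect(pts)
    # world: x=x+half-r/s ; y=y+half-c/s ; angle of image -> world yaw flips twice
    if show: cv2.imwrite(show,o[:,:,::-1])
    # direction in world of the w side
    dx,dy=-np.sin(np.radians(a)),-np.cos(np.radians(a))
    yaw=np.degrees(np.arctan2(dy,dx)); yaw=(yaw+45)%90-45
    return np.array([x+half-cy/s,y+half-cx/s,yaw,w/s*1000,hh/s*1000])
E
python3 - <<'E'
from h import *
np.set_printoptions(precision=4,suppress=True)
V={'scene':load('scene0'),'side':load('side0'),'wrist':load('w1')}
P={'cool':(.413,.335,.018,.035),'board':(.588,.127,.006,.075),'bat':(.592,-.181,.010,.075),'drive':(.413,-.188,.011,.05),'fan':(.455,-.075,.012,.042)}
for k,a in P.items():
    for n,z in V.items(): print(k,n,rect(z,*a))
# chip
for n,z in V.items():
    o=ortho(z,.588-.04,.588+.04,.127-.04,.127+.04,.0085,4000); h=cv2.cvtColor(o,cv2.COLOR_RGB2HSV)
    m=((h[...,1]<60)&(h[...,2]>140)).astype(np.uint8); nn,l,st,c=cv2.connectedComponentsWithStats(m)
    i=1+np.argmax(st[1:,4]); r=cv2.minAreaRect(np.argwhere(l==i)[:,::-1].astype(np.float32)); print('chip',n,.628-r[0][1]/4000,.167-r[0][0]/4000,r[1][0]/4,r[1][1]/4,r[2])
# lids
for nm,x,y,hr in (('or',.406,-.321,(5,18)),('blue',.402,.2,(100,125))):
  for n,z in V.items():
    b=.04;o=ortho(z,x-b,x+b,y-b,y+b,.026,4000);h=cv2.cvtColor(o,cv2.COLOR_RGB2HSV)
    m=((h[...,0]>hr[0])&(h[...,0]<hr[1])&(h[...,1]>120)).astype(np.uint8)
    if m.sum()<500: continue
    nn,l,st,c=cv2.connectedComponentsWithStats(m);i=1+np.argmax(st[1:,4])
    (cx,cy),r=cv2.minEnclosingCircle(np.argwhere(l==i)[:,::-1].astype(np.float32));print(nm,n,x+b-cy/4000,y+b-cx/4000,r/2)
w=cloud(V['wrist']); f=(w[...,2]>.2)&(np.hypot(w[...,0]-.42,w[...,1]-.231)<.12)
print('tips',np.nanpercentile(w[f][:,2],[0,.5,2,5]))
w=cloud(load('s1'))
f=(w[...,2]>.2)&(np.hypot(w[...,0]-.42,w[...,1]-.231)<.08); print('tips side',np.nanpercentile(w[f][:,2],[0,.5,2,5]),f.sum())
E
```

```text
cool scene [  0.417    0.3353 -17.5713  45.3155  56.9741]
cool side [ 0.4134  0.3314 -2.4195 64.0274 54.17  ]
cool wrist [  0.4132   0.3349 -17.354   47.4854  44.8307]
board scene [  0.5877   0.1285   0.4677  93.1601 112.4483]
board side [  0.5873   0.1248   0.1836  92.9258 121.6116]
board wrist [  0.6021   0.1185   0.     121.75   132.5   ]
bat scene [  0.591   -0.1804   0.3312  69.785  107.5603]
bat side [  0.589   -0.1884   0.2146  68.1727 113.664 ]
bat wrist [  0.5711  -0.1892   0.     133.     107.25  ]
drive scene [ 0.4147 -0.1858 18.2519 79.8597 31.4534]
drive side [ 0.4099 -0.1929 19.0108 81.9549 38.6982]
drive wrist [ 0.4132 -0.1981  0.     99.5    78.75  ]
fan scene [ 0.4559 -0.0722 14.0362 62.938  51.842 ]
fan side [ 0.454  -0.0771 12.75   55.3845 63.246 ]
fan wrist [ 0.4545 -0.0716 10.6197 53.3822 57.0834]
chip scene 0.586897689819336 0.12842259979248047 34.94660949707031 35.18241500854492 88.91908264160156
chip side 0.58775 0.12662500000000002 39.75 35.0 0.0
chip wrist 0.5888697509765625 0.139538537979126 32.326473236083984 12.570648193359375 88.9583740234375
or scene 0.4059283103942871 -0.3232504577636719 42.80404281616211
or side 0.4053176612854004 -0.32756307220458986 41.51049041748047
blue scene 0.4035900421142578 0.20504942321777345 40.18459701538086
blue side 0.403 0.19775 51.00985336303711
blue wrist 0.40357141876220703 0.20476010894775393 36.268856048583984
tips [0.3073 0.3117 0.3177 0.3266]
tips side [0.3056 0.3067 0.3093 0.3154] 781
```

Fingertips at a 60 mm opening sit about 6 mm above the TCP, so the TCP marks the shut position. Cooler is about (0.414, 0.335) with yaw -17.4°. I'll move above it for a close look.

Emit:
{"name": "play_rows", "arguments": {"increments": [-0.14,2.6,-4.2,0,0,-0.076,0.4,-0.14,2.6,-4.2,0,0,-0.076,0.4,-0.13,2.6,-4.2,0,0,-0.076,0.4,-0.13,2.5,-4.2,0,0,-0.076,0.4,0,0,0,0,0,0,0.4,0,0,0,0,0,0,0.4]}}

```text
time: 1.85
ee_pos: [0.4127, 0.3352, 0.1316]
eef_rot: [-0.468, -3.104, 0.004]
ft_force: [1.4, -0.2, 0.1]
finger_gap: 0.0597
gripper_force: 0.0
```

```bash
cat >> h.py <<'E'
def top(z,x,y,zlo,zhi,rad):
    w=cloud(z); f=(w[...,2]>zlo)&(w[...,2]<zhi)&(np.hypot(w[...,0]-x,w[...,1]-y)<rad)
    p=w[f]; (cx,cy),(a,b),t=cv2.minAreaRect(p[:,:2].astype(np.float32)*1000)
    # robust percentile extents along the axes
    th=np.radians((t+45)%90-45); R=np.array([[np.cos(th),np.sin(th)],[-np.sin(th),np.cos(th)]])
    q=p[:,:2]@R.T; lo,hi=np.percentile(q,1,0),np.percentile(q,99,0)
    return np.r_[R.T@((lo+hi)/2),np.degrees(th),(hi-lo)*1000,np.median(p[:,2])*1000,len(p)]
E
python3 - <<'E'
from h import *
from bench import ctrl
np.set_printoptions(precision=4,suppress=True)
z=snap('wrist','w2'); o=ctrl.get_obs(); print(o['time'],o['ee_pos'],o['eef_rot'])
S,T,W=load('scene0'),load('side0'),load('w1')
for n,q in (('sc',S),('si',T),('w1',W),('w2',z)): print('cool',n,top(q,.414,.335,.011,.025,.035))
for n,q in (('sc',S),('si',T)):
    print(n,'board',top(q,.588,.127,.004,.012,.08)); print(n,'bat',top(q,.592,-.181,.006,.015,.08)); print(n,'drive',top(q,.413,-.188,.006,.018,.048)); print(n,'fan',top(q,.455,-.075,.006,.018,.042))
    print(n,'or',top(q,.406,-.323,.021,.033,.03)); print(n,'bl',top(q,.403,.203,.021,.033,.03))
oo=ortho(z,.374,.454,.295,.375,.018,5000); cv2.imwrite('pics/c2.png',oo[:,:,::-1])
E
```

```text
1.9 [0.4138 0.3352 0.1331] [-0.4704 -3.1059  0.0007]
cool sc [  0.4132   0.3354 -16.4449  40.7443  38.9354  17.3705 332.    ]
cool si [  0.4133   0.3337 -16.1571  39.7797  43.0623  15.9658 121.    ]
cool w1 [  0.4135   0.3367 -17.3414  39.8126  39.7063  19.1981 595.    ]
cool w2 [   0.4133    0.3367  -17.4472   39.961    39.0662   18.5593 2263.    ]
sc board [   0.5873    0.1279  -10.3101  100.9649  115.6038    6.9058 2065.    ]
sc bat [   0.5907   -0.182    -0.2576   68.7528  108.4982   10.2371 1292.    ]
sc drive [  0.414   -0.1873  19.1143  67.2202  24.4407   9.8866 207.    ]
sc fan [  0.4544  -0.0731  11.6537  51.6981  50.6931  12.5198 412.    ]
sc or [  0.4059  -0.3243  33.5222  31.681   30.6532  25.9049 116.    ]
sc bl [  0.4039   0.2041  30.9664  32.7432  31.3919  26.2612 165.    ]
si board [  0.5879   0.1269   1.1725  87.7394 108.9898   6.1238 843.    ]
si bat [   0.5899   -0.1839    0.8811   68.5956  107.9339    9.7499 1504.    ]
si drive [  0.4135  -0.1879  17.6747  66.982   25.5583   9.9314 397.    ]
si fan [  0.4536  -0.0745  10.4044  50.8635  52.6045  11.4621 439.    ]
si or [  0.4051  -0.3257  -1.3568  31.4146  32.5253  25.6673 313.    ]
si bl [  0.4029   0.2024 -43.7226  30.7245  31.7993  25.0364  87.    ]
```

View pics/c2.png

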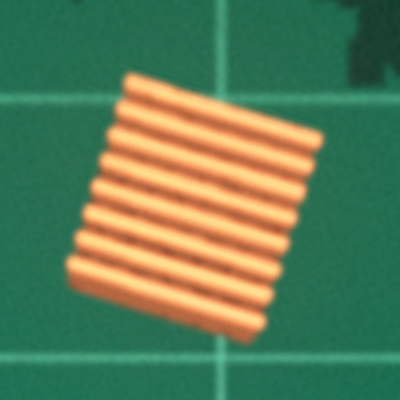

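Top-face fits agree well: cooler (0.4134, 0.336), yaw -17.4°, top at 18 mm. The crop shows the cooler square and unobstructed, so I'll descend and grip it.

Emit:
{"name": "play_rows", "arguments": {"increments": [0,0.05,-4.5,0,0,0,0.4,0,0,-4.0,0,0,0,0.4,0,0,-3.0,0,0,0,0.4,0,0,-1.5,0,0,0,0.4,0,0,0,0,0,0,0.4,0,0,0,0,0,0,-1,0,0,0,0,0,0,-1,0,0,0,0,0,0,-1,0,0,0,0,0,0,-1,0,0,0,0,0,0,-1], "grip_force": 30}}

```text
time: 2.9
ee_pos: [0.4157, 0.3357, 0.0051]
eef_rot: [0.475, 3.103, 0.004]
ft_force: [-0.6, -1.4, 9.2]
finger_gap: 0.039
gripper_force: 31.3
```

Emit:
{"name": "play_rows", "arguments": {"increments": [0,0,1.5,0,0,0,-1,0,0,3.5,0,0,0,-1,1,-1.5,4,0,0,0.05,-1,2.5,-3,1.0,0,0,0.088,-1,2.5,-3,0,0,0,0.088,-1,2.0,-3,0,0,0,0.084,-1,0,0,0,0,0,0,-1,0,0,0,0,0,0,-1]}}

```text
time: 3.7
ee_pos: [0.495, 0.2293, 0.1042]
eef_rot: [-0.005, 3.14, 0.001]
ft_force: [0.0, 0.3, -0.9]
finger_gap: 0.0392
gripper_force: 30.8
```

Run:
```python
from h import *
from bench import ctrl
np.set_printoptions(precision=4,suppress=True)
z=snap('wrist','w3'); o=ctrl.get_obs(); print(o['time'],o['ee_pos'],o['eef_rot'],o['ft_force'],o['finger_gap'])
print('board',top(z,.588,.127,.004,.012,.08))
cv2.imwrite('pics/w3.png',z['p'][:,:,::-1])
w=cloud(z);f=(w[...,2]>.03)&(w[...,2]<.2);print(np.nanpercentile(w[f],[0,1,5],axis=0))
```

```text
3.75 [0.4944 0.2299 0.1039] [-0.0074  3.1409  0.0009] [-1.0934  0.5608 -0.826 ] 0.03918612285313993
board [   0.574     0.1223   -9.0217   75.3199   98.0249    8.0094 5864.    ]
[[0.4714 0.1658 0.0998]
 [0.4721 0.1712 0.1068]
 [0.4773 0.1774 0.1144]]
```

View pics/w3.png

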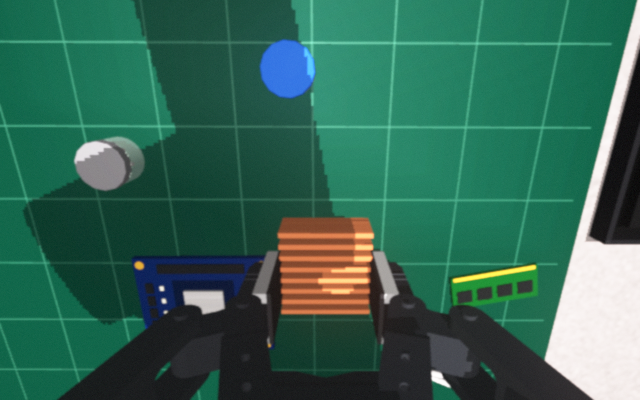

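The cooler is held square, with its top spanning cols 279-373 and rows 217-314. The board's near-left corner is at (135,258) and the chip's near edge is at cols 184-225, row 291. Next I'll get the cooler's offset in the grip and the chip position.

Run:
```python
from h import *
np.set_printoptions(precision=4,suppress=True)
z=load('w3');w=cloud(z)
h=cv2.cvtColor(z['p'],cv2.COLOR_RGB2HSV)
m=(h[...,0]<20)&(h[...,1]>110)&(w[...,2]>.05)
p=w[m];zt=np.percentile(p[:,2],[5,50,95]);print(zt)
p=p[p[:,2]>zt[1]-.004];(c,s,t)=cv2.minAreaRect((p[:,:2]*1000).astype(np.float32));print('cooler',c,s,t)
o=ortho(z,.53,.66,.06,.2,.0085,4000);hh=cv2.cvtColor(o,cv2.COLOR_RGB2HSV)
cm=((hh[...,1]<70)&(hh[...,2]>120)).astype(np.uint8);n,l,st,c=cv2.connectedComponentsWithStats(cm)
for i in range(1,n):
    if st[i,4]>3000: print('chip x',.66-(st[i,1]+st[i,3])/4000,.66-st[i,1]/4000,'y',.2-(st[i,0]+st[i,2])/4000,.2-st[i,0]/4000)
o=ortho(z,.53,.66,.06,.2,.006,4000);cv2.imwrite('pics/b3.png',o[:,:,::-1])
hh=cv2.cvtColor(o,cv2.COLOR_RGB2HSV).astype(int);b=(hh[...,0]>103)&(hh[...,0]<130)&(hh[...,1]>100)
rows=[(cc,np.where(b[:,cc])[0].max()) for cc in range(150,500,25) if b[:,cc].any()]
print('near edge x by y',[(round(.2-cc/4000,3),round(.66-r/4000,4)) for cc,r in rows])
print('-y edge',[(round(.66-r/4000,3),round(.2-np.where(b[r])[0].max()/4000,4)) for r in range(330,460,25) if b[r].any()])
for nm,a in (('scene0',0),('side0',0)):
  q=load(nm); o=ortho(q,.53,.66,.06,.2,.006,4000);hh=cv2.cvtColor(o,cv2.COLOR_RGB2HSV).astype(int);b=(hh[...,0]>103)&(hh[...,0]<130)&(hh[...,1]>100)
  print(nm,'x',[(round(.66-np.where(b[:,c])[0].max()/4000,4),round(.66-np.where(b[:,c])[0].min()/4000,4)) for c in (150,250,350,450)],'y',[(round(.2-np.where(b[r])[0].max()/4000,4),round(.2-np.where(b[r])[0].min()/4000,4)) for r in (150,200,250,350,400)])
```

```text
[0.1066 0.117  0.1193]
cooler (492.1150207519531, 228.39633178710938) (41.57133865356445, 41.35673904418945) 89.74867248535156
chip x 0.57225 0.59475 y 0.11125000000000002 0.14450000000000002
near edge x by y [(0.163, np.float64(0.5418)), (0.156, np.float64(0.542)), (0.15, np.float64(0.542)), (0.144, np.float64(0.542)), (0.138, np.float64(0.542)), (0.131, np.float64(0.542)), (0.125, np.float64(0.542)), (0.119, np.float64(0.5422)), (0.113, np.float64(0.5422)), (0.106, np.float64(0.5422)), (0.1, np.float64(0.5422)), (0.094, np.float64(0.5422)), (0.088, np.float64(0.5425)), (0.081, np.float64(0.5425))]
-y edge [(0.578, np.float64(0.0733)), (0.571, np.float64(0.0733)), (0.565, np.float64(0.0733)), (0.559, np.float64(0.0733)), (0.552, np.float64(0.073)), (0.546, np.float64(0.073))]
scene0 x [(np.float64(0.5425), np.float64(0.633)), (np.float64(0.5425), np.float64(0.6332)), (np.float64(0.543), np.float64(0.6338)), (np.float64(0.543), np.float64(0.6338))] y [(np.float64(0.074), np.float64(0.184)), (np.float64(0.0743), np.float64(0.1838)), (np.float64(0.0743), np.float64(0.1835)), (np.float64(0.0738), np.float64(0.1835)), (np.float64(0.0735), np.float64(0.1833))]
side0 x [(np.float64(0.5422), np.float64(0.6315)), (np.float64(0.5425), np.float64(0.6318)), (np.float64(0.5428), np.float64(0.6318)), (np.float64(0.5425), np.float64(0.6325))] y [(np.float64(0.0675), np.float64(0.166)), (np.float64(0.0665), np.float64(0.1803)), (np.float64(0.0675), np.float64(0.1803)), (np.float64(0.0668), np.float64(0.1798)), (np.float64(0.0672), np.float64(0.1798))]
```

Emit:
{"name": "play_rows", "arguments": {"increments": [3.0,-3.2,-1,0,0,0.006,-1,3.0,-3.2,-1,0,0,0.006,-1,3.0,-3.0,-1,0,0,0,-1,0.56,-0.6,-2.5,0,0,0,-1,0,0,-2.0,0,0,0,-1,0,0,-0.8,0,0,0,-1,0,0,-0.3,0,0,0,-1,0,0,0,0,0,0,-1,0,0,0,0,0,0,-1]}}

```text
time: 4.65
ee_pos: [0.5904, 0.1306, 0.0179]
eef_rot: [-0.03, 3.14, 0.0]
ft_force: [0.9, 0.1, -0.7]
finger_gap: 0.0395
gripper_force: 30.8
```

Emit:
{"name": "play_rows", "arguments": {"increments": [0,0,-0.15,0,0,0,-1,0,0,0,0,0,0,-1,0,0,0,0,0,0,-1]}}

```text
time: 4.95
ee_pos: [0.5902, 0.1299, 0.0158]
eef_rot: [-0.029, 3.141, 0.0]
ft_force: [0.8, -0.2, -1.1]
finger_gap: 0.0392
gripper_force: 30.8
```

Emit:
{"name": "play_rows", "arguments": {"increments": [0,0,-0.1,0,0,0,-1,0,0,0,0,0,0,-1,0,0,0,0,0,0,-1]}}

```text
time: 5.25
ee_pos: [0.59, 0.1298, 0.0144]
eef_rot: [0.028, -3.141, 0.0]
ft_force: [-1.2, -0.2, -0.5]
finger_gap: 0.0393
gripper_force: 30.8
```

Emit:
{"name": "play_rows", "arguments": {"increments": [0,0,-0.1,0,0,0,-1,0,0,0,0,0,0,-1,0,0,0,0,0,0,-1]}}

```text
time: 5.55
ee_pos: [0.5901, 0.1298, 0.0136]
eef_rot: [-0.029, 3.141, 0.0]
ft_force: [-1.2, 0.0, 2.5]
finger_gap: 0.0392
gripper_force: 31.2
```

Emit:
{"name": "play_rows", "arguments": {"increments": [0,0,0,0,0,0,0.1,0,0,0,0,0,0,0.35,0,0,0,0,0,0,0.35,0,0,2,0,0,0,0.35,0,0,4,0,0,0,0.35,-1,0,4.5,0,0,0,0.35,-3,-1,3,0,0,0,0.35,0,0,0,0,0,0,0.35]}}

```text
time: 6.35
ee_pos: [0.5493, 0.1196, 0.1521]
eef_rot: [-0.029, 3.138, 0.001]
ft_force: [0.8, 0.4, -0.8]
finger_gap: 0.0577
gripper_force: 0.0
```

Run:
```python
from h import *
from bench import ctrl
np.set_printoptions(precision=4,suppress=True)
z=snap('wrist','w4');s=snap('scene','s4'); o=ctrl.get_obs(); print(o['time'],o['ee_pos'],o['eef_rot'],o['finger_gap'])
for q in (z,s):
    print('cool',top(q,.588,.128,.02,.035,.035)); print('fan',top(q,.454,-.073,.006,.018,.042))
for q in (z,s):
  o=ortho(q,.53,.66,.06,.2,.006,4000);hh=cv2.cvtColor(o,cv2.COLOR_RGB2HSV).astype(int);b=(hh[...,0]>103)&(hh[...,0]<130)&(hh[...,1]>100)
  f=lambda v,g: round(float(g-v/4000),4)
  print('x',[(f(np.where(b[:,c])[0].max(),.66),f(np.where(b[:,c])[0].min(),.66)) for c in (150,350,450)],'y',[(f(np.where(b[r])[0].max(),.2),f(np.where(b[r])[0].min(),.2)) for r in (150,250,350,400)])
a=ortho(z,.51,.66,.03,.23,.006,2500); b=ortho(s,.51,.66,.03,.23,.006,2500)
cv2.imwrite('pics/c4.png',cv2.resize(np.vstack([a,b])[:,:,::-1],(400,600)))
```

```text
6.45 [0.5503 0.1199 0.1491] [-0.0284  3.1396  0.0005] 0.057712844978568205
cool [   0.5871    0.1294    0.5248   39.8303   38.9887   26.8538 2079.    ]
fan [   0.454    -0.0715   10.582    50.8011   50.8165   13.6164 5012.    ]
cool [  0.587    0.1284   0.5345  40.3059  39.1206  25.4401 353.    ]
fan [  0.454   -0.0731  10.2854  51.7087  51.0112  12.1206 409.    ]
x [(0.5425, 0.633), (0.543, 0.6335), (0.5433, 0.6335)] y [(0.0743, 0.1818), (0.0738, 0.1835), (0.0738, 0.1833), (0.0738, 0.183)]
x [(0.5428, 0.633), (0.543, 0.6335), (0.543, 0.6338)] y [(0.0743, 0.184), (0.0745, 0.1835), (0.074, 0.1835), (0.0735, 0.1833)]
```

View pics/c4.png

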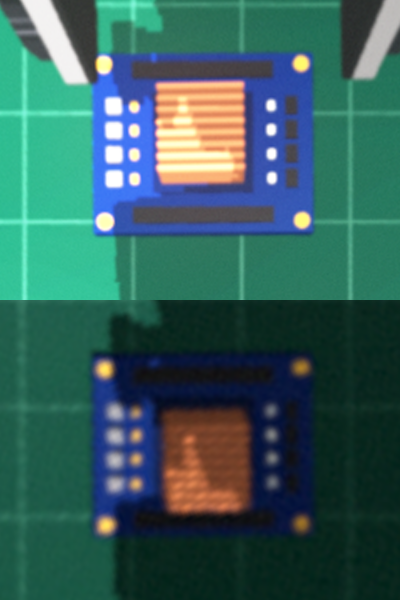

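Cooler at (0.587, 0.129), yaw 0.53°; board centre (0.588, 0.1286), yaw about 0.5°. It sits on the chip within 1 mm. In both crops it is central, and wrist and scene views agree. The drive is next.

Emit:
{"name": "play_rows", "arguments": {"increments": [-1.95,-4.39,-0.27,0,0,0.0434,0.2,-1.95,-4.39,-0.27,0,0,0.0434,0.2,-1.95,-4.39,-0.27,0,0,0.0434,0.2,-1.95,-4.39,-0.27,0,0,0.0434,0.2,-1.95,-4.39,-0.27,0,0,0.0434,0.2,-1.95,-4.39,-0.27,0,0,0.0434,0.2,-1.95,-4.39,-0.27,0,0,0.0434,0.2,0,0,0,0,0,0,0.2,0,0,0,0,0,0,0.2]}}

```text
time: 7.35
ee_pos: [0.4131, -0.1885, 0.1283]
eef_rot: [0.498, -3.1, -0.002]
ft_force: [0.4, 0.5, 0.4]
finger_gap: 0.0511
gripper_force: 0.0
```

Run:
```python
from h import *
from bench import ctrl
np.set_printoptions(precision=4,suppress=True)
z=snap('wrist','w5'); o=ctrl.get_obs(); print(o['time'],o['ee_pos'],o['eef_rot'],o['finger_gap'])
for lo in (.003,.005,.008): print('drive',top(z,.414,-.188,lo,.02,.05))
print('fan',top(z,.454,-.073,.006,.02,.042))
cv2.imwrite('pics/c5.png',np.hstack([ortho(z,.354,.474,-.247,-.127,.011,3000),cv2.resize(z['p'],(440,360))])[:,:,::-1])
```

```text
7.4 [ 0.4136 -0.1875  0.1285] [ 0.5008 -3.1002 -0.0017] 0.05108553028289629
drive [   0.4137   -0.1878   15.222    85.0763   85.5811    8.812  3391.    ]
drive [   0.412    -0.1868   18.7847   70.0279   23.641    11.298  2466.    ]
drive [   0.4133   -0.1863   18.7847   67.2854   23.7103   11.8342 2183.    ]
fan [   0.4524   -0.0735   11.5656   49.5171   50.2728   13.5416 2605.    ]
```

View pics/c5.png

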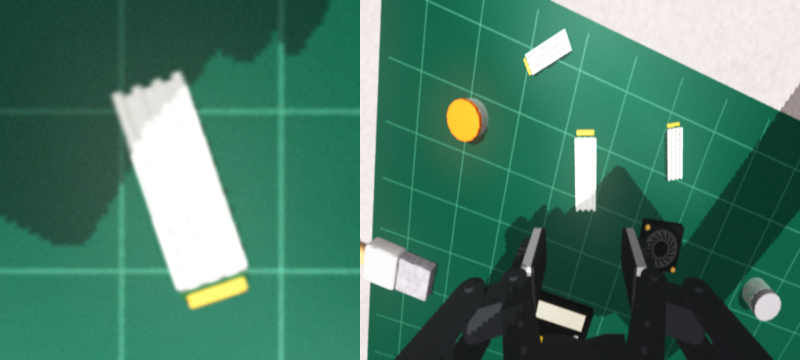

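The drive is the stick at (585,170) in the wrist picture: about 74 mm with its gold edge, while those at (547,52) and (674,152) are about 50 mm. Its centre, gold edge included, is (0.410, -0.1875) with yaw 18.8°. Gripping it.

Emit:
{"name": "play_rows", "arguments": {"increments": [-0.3,0,-4.5,0,0,0.007,0.2,0,0,-4.0,0,0,0,0,0,0,-2.6,0,0,0,0,0,0,-1.5,0,0,0,0,0,0,0,0,0,0,0,0,0,0,0,0,0,-1,0,0,0,0,0,0,-1,0,0,0,0,0,0,-1,0,0,0,0,0,0,-1,0,0,0,0,0,0,-1]}}

```text
time: 8.4
ee_pos: [0.4109, -0.1876, 0.0041]
eef_rot: [-0.514, 3.098, -0.001]
ft_force: [0.5, 0.5, -0.4]
finger_gap: 0.0228
gripper_force: 31.2
```

Emit:
{"name": "play_rows", "arguments": {"increments": [0,0,1.5,0,0,0,-1,0,0,3.5,0,0,0,-1,1.5,2,3,0,0,-0.04,-1,2.5,3.5,2,0,0,-0.093,-1,2.5,3.5,0,0,0,-0.093,-1,2.5,3.5,0,0,0,-0.093,-1,0,0,0,0,0,0,-1,0,0,0,0,0,0,-1]}}

```text
time: 9.2
ee_pos: [0.5006, -0.0617, 0.1036]
eef_rot: [-0.02, 3.141, -0.0]
ft_force: [-0.1, -0.4, -0.7]
finger_gap: 0.0229
gripper_force: 31.2
```

Run:
```python
from h import *
from bench import ctrl
np.set_printoptions(precision=4,suppress=True)
z=snap('wrist','w6'); o=ctrl.get_obs(); print(o['time'],o['ee_pos'],o['eef_rot'],o['finger_gap'])
w=cloud(z);h=cv2.cvtColor(z['p'],cv2.COLOR_RGB2HSV)
print('drive band',top(z,o['ee_pos'][0],o['ee_pos'][1],.095,.118,.045))
print('bat',top(z,.5907,-.182,.006,.02,.08))
# battery edges by non green
b=ortho(z,.52,.66,-.25,-.1,.010,4000);hh=cv2.cvtColor(b,cv2.COLOR_RGB2HSV).astype(int)
cv2.imwrite('pics/c6.png',np.hstack([cv2.resize(b,(400,373)),cv2.resize(z['p'],(400,250),interpolation=cv2.INTER_AREA)[:,:] if 0 else cv2.resize(z['p'][60:360,200:480],(400,373))])[:,:,::-1])
```

```text
9.25 [ 0.4999 -0.0624  0.1034] [ 0.0181 -3.1407  0.0001] 0.02333433048796462
drive band [   0.4995   -0.0619   17.0692   71.2064   39.6307  110.9841 8158.    ]
bat [   0.5883   -0.1811    0.5919   66.3066  107.6965   11.6243 7581.    ]
```

View pics/c6.png

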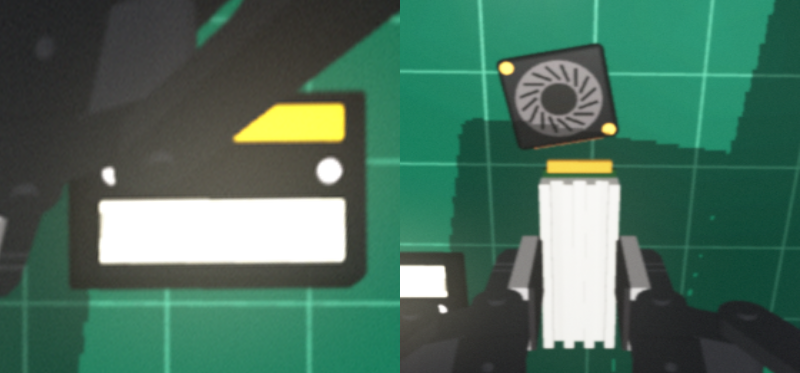

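Run:
```python
from h import *
np.set_printoptions(precision=4,suppress=True)
z=load('w6');w=cloud(z);h=cv2.cvtColor(z['p'],cv2.COLOR_RGB2HSV)
near=(np.abs(w[...,1]+.062)<.03)&(w[...,0]<.56)
m=(h[...,1]<40)&(h[...,2]>150)&(w[...,2]>.08)&near&(np.abs(w[...,1]+.062)<.0135)
p=w[m];print(np.percentile(p[:,2],[5,50,95]),len(p))
zt=np.median(p[:,2]);p=p[np.abs(p[:,2]-zt)<.004]
print('silver',cv2.minAreaRect((p[:,:2]*1000).astype(np.float32)))
g=(h[...,0]>15)&(h[...,0]<35)&(h[...,1]>90)&(w[...,2]>.08)&near
q=w[g];print('gold',np.percentile(q,[2,50,98],axis=0))
# edges' tilt in height along x
A=np.c_[p[:,0],p[:,1],np.ones(len(p))];print(np.linalg.lstsq(A,p[:,2],rcond=None)[0])
```

```text
[0.1075 0.1114 0.113 ] 6950
silver ((503.0113525390625, -62.43110656738281), (68.93277740478516, 24.548763275146484), 0.5805435180664062)
gold [[ 0.4629 -0.0723  0.1015]
 [ 0.465  -0.0629  0.1041]
 [ 0.4675 -0.053   0.1054]]
[ 0.0001 -0.0035  0.1102]
```

Emit:
{"name": "play_rows", "arguments": {"increments": [3.0,1.2,-1,0,0,0,-1,3.0,1.2,-1.5,0,0,0,-1,2.95,1.19,-2,0,0,0,-1,0,0,-3,0,0,0,-1,0,0,-1.5,0,0,0,-1,0,0,-0.6,0,0,0,-1,0,0,-0.15,0,0,0,-1,0,0,0,0,0,0,-1,0,0,0,0,0,0,-1]}}

```text
time: 10.15
ee_pos: [0.5905, -0.0269, 0.0072]
eef_rot: [-0.015, 3.14, -0.0]
ft_force: [0.7, 0.3, 0.1]
finger_gap: 0.0229
gripper_force: 31.2
```

Emit:
{"name": "play_rows", "arguments": {"increments": [0,0,-0.1,0,0,0,-1,0,0,0,0,0,0,-1,0,0,0,0,0,0,-1]}}

```text
time: 10.45
ee_pos: [0.5902, -0.0265, 0.0054]
eef_rot: [-0.016, 3.141, -0.0]
ft_force: [0.5, -0.4, -0.2]
finger_gap: 0.0229
gripper_force: 31.2
```

Emit:
{"name": "play_rows", "arguments": {"increments": [0,0,-0.1,0,0,0,-1,0,0,0,0,0,0,-1,0,0,0,0,0,0,-1]}}

```text
time: 10.75
ee_pos: [0.59, -0.0265, 0.0039]
eef_rot: [0.016, -3.141, 0.0]
ft_force: [0.5, -0.3, -0.5]
finger_gap: 0.0228
gripper_force: 31.2
```

Emit:
{"name": "play_rows", "arguments": {"increments": [0,0,0,0,0,0,-0.2,0,0,0,0,0,0,0,0,0,0,0,0,0,0,0,0,3,0,0,0,0,0,0,4.5,0,0,0,0,-3,-1,4,0,0,0.04,0.6,-4.5,-1.5,1.3,0,0,0.07,0.6,-4.5,-1.5,0,0,0,0.07,0.6,-1.6,-0.6,0,0,0,0,0.6,0,0,0,0,0,0,0.6,0,0,0,0,0,0,0.6]}}

```text
time: 11.85
ee_pos: [0.4556, -0.0726, 0.1317]
eef_rot: [-0.297, 3.126, -0.001]
ft_force: [-0.3, -0.0, -0.4]
finger_gap: 0.0685
gripper_force: 0.0
```

Run:
```python
from h import *
from bench import ctrl
np.set_printoptions(precision=4,suppress=True)
z=snap('wrist','w7');s=snap('scene','s7'); o=ctrl.get_obs(); print(o['time'],o['ee_pos'],o['eef_rot'],o['finger_gap'])
print('fan',top(z,.454,-.073,.007,.02,.042))
for l in(.004,.007): print('drive sc',top(s,.5895,-.0265,l,.02,.05))
print('bat',top(s,.591,-.182,.006,.015,.08),rect(s,.591,-.182,.01,.075))
b=ortho(s,.52,.66,-.25,-.0,.010,3000); cv2.imwrite('pics/c7.png',np.vstack([b,cv2.resize(z['p'][:300],(750,352))])[:600,:,::-1])
```

```text
11.95 [ 0.4562 -0.0723  0.1315] [-0.2981  3.1259 -0.0006] 0.06833609392228696
fan [   0.4532   -0.0727   11.1299   50.8047   50.5408   13.5547 3897.    ]
drive sc [  0.5889  -0.0298 -24.8042  73.2495  55.8307   9.5596 368.    ]
drive sc [  0.5925  -0.0274   1.0022  67.2753  24.1719  10.601  285.    ]
bat [   0.5906   -0.182     0.435    68.8727  107.9392   10.3816 1287.    ] [  0.5912  -0.1802   0.4035  70.0053 107.8248]
```

View pics/c7.png

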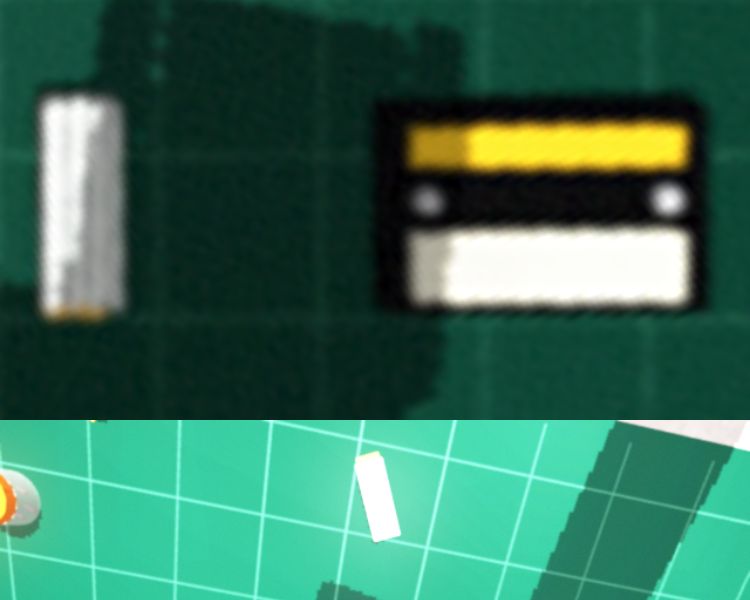

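Scene: the drive is at about (0.5894, -0.027) and square; the battery is (0.5909, -0.1815). The fan is under the gripper at (0.4532, -0.0727), yaw 11.1°. Gripping the fan.

Emit:
{"name": "play_rows", "arguments": {"increments": [-0.15,0,-4.5,0,0,0.003,0.6,0,0,-4.5,0,0,0,0.6,0,0,-2.7,0,0,0,0.5,0,0,-1.5,0,0,0,0.4,0,0,0,0,0,0,0.4,0,0,0,0,0,0,-1,0,0,0,0,0,0,-1,0,0,0,0,0,0,-1,0,0,0,0,0,0,-1]}}

```text
time: 12.85
ee_pos: [0.4537, -0.0724, 0.0]
eef_rot: [-0.303, 3.125, -0.001]
ft_force: [0.6, -0.6, -0.4]
finger_gap: 0.0512
gripper_force: 32.2
```

Emit:
{"name": "play_rows", "arguments": {"increments": [0,0,1.5,0,0,0,-1,0,0,3.5,0,0,0,-1,0.6,2.2,4,0,0,-0.044,-1,1,4,1,0,0,-0.07,-1,1,4,0,0,0,-0.07,-1,1,3,0,0,0,0,-1,0,0,0,0,0,0,-1,0,0,0,0,0,0,-1]}}

```text
time: 13.65
ee_pos: [0.489, 0.0601, 0.0996]
eef_rot: [-0.017, 3.141, -0.0]
ft_force: [0.0, -1.7, -1.0]
finger_gap: 0.0513
gripper_force: 32.2
```

Run:
```python
from h import *
from bench import ctrl
np.set_printoptions(precision=4,suppress=True)
z=snap('wrist','w8'); o=ctrl.get_obs(); print(o['time'],o['ee_pos'],o['eef_rot'],o['finger_gap'])
w=cloud(z);x,y=o['ee_pos'][:2]
f=(np.abs(w[...,1]-y)<.0252)&(np.abs(w[...,0]-x)<.032)&(w[...,2]>.09)&(w[...,2]<.13)
p=w[f];zt=np.median(p[:,2]);p=p[np.abs(p[:,2]-zt)<.004];print('fan',zt,cv2.minAreaRect((p[:,:2]*1000).astype(np.float32)))
f=(np.abs(w[...,1]+.0265)<.02)&(w[...,2]>.007)&(w[...,2]<.02)&(np.abs(w[...,0]-.59)<.05)
p=w[f];print('drive',len(p),cv2.minAreaRect((p[:,:2]*1000).astype(np.float32)))
a=ortho(z,.53,.65,-.08,.04,.011,3000);cv2.imwrite('pics/c8.png',np.hstack([a,cv2.resize(z['p'][100:],(440,360))])[:,:,::-1])
```

```text
13.7 [0.4886 0.0594 0.0994] [ 0.0153 -3.1412  0.0003] 0.051107001796654096
fan 0.11443784828407014 ((488.37115478515625, 59.41703796386719), (52.25546646118164, 50.460269927978516), 0.1740124374628067)
drive 439 ((569.37451171875, -29.282501220703125), (24.0347957611084, 20.165451049804688), 2.1046512126922607)
```

View pics/c8.png

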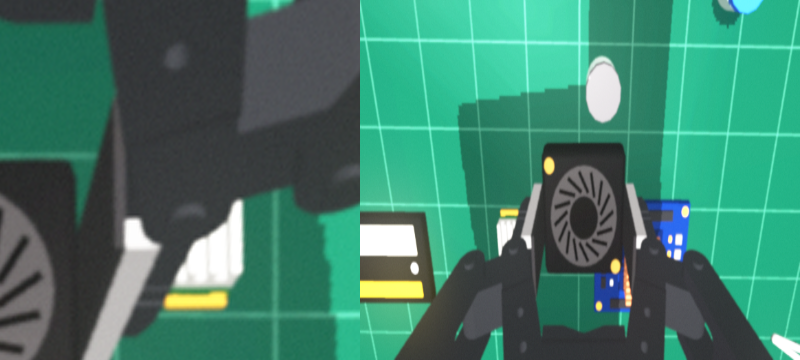

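Emit:
{"name": "play_rows", "arguments": {"increments": [3.68,-1.71,0,0,0,0,-1,3.68,-1.71,0,0,0,0,-1,3.68,-1.71,0,0,0,0,-1,3.68,-1.71,0,0,0,0,-1,3.68,-1.7,-1,0,0,0,-1,0,0,-4,0,0,0,-1,0,0,-3,0,0,0,-1,0,0,-1.3,0,0,0,-1,0,0,-0.3,0,0,0,-1,0,0,0,0,0,0,-1,0,0,0,0,0,0,-1]}}

```text
time: 14.8
ee_pos: [0.6742, -0.026, 0.005]
eef_rot: [-0.014, 3.139, -0.0]
ft_force: [0.1, -0.5, 0.5]
finger_gap: 0.0511
gripper_force: 32.2
```

Emit:
{"name": "play_rows", "arguments": {"increments": [0,0,-0.15,0,0,0,-1,0,0,0,0,0,0,-1,0,0,0,0,0,0,-1]}}

```text
time: 15.1
ee_pos: [0.6735, -0.0256, 0.0024]
eef_rot: [-0.014, 3.141, -0.0]
ft_force: [0.2, -0.0, -0.8]
finger_gap: 0.0507
gripper_force: 32.2
```

Emit:
{"name": "play_rows", "arguments": {"increments": [0,0,-0.15,0,0,0,-1,0,0,0,0,0,0,-1,0,0,0,0,0,0,-1]}}

```text
time: 15.4
ee_pos: [0.673, -0.0257, 0.0001]
eef_rot: [0.014, -3.141, 0.0]
ft_force: [0.3, -0.1, -0.1]
finger_gap: 0.0511
gripper_force: 32.2
```

Emit:
{"name": "play_rows", "arguments": {"increments": [0,0,0,0,0,0,0.3,0,0,0,0,0,0,0.5,0,0,0,0,0,0,0.5,0,0,3,0,0,0,0.5,0,0,5,0,0,0,0.5,0,0,5,0,0,0,0.5,0,0,4,0,0,0,0.5,0,0,0,0,0,0,0.5,0,0,0,0,0,0,0.5]}}

```text
time: 16.3
ee_pos: [0.6737, -0.0258, 0.1717]
eef_rot: [-0.014, 3.139, -0.0]
ft_force: [-1.1, -0.2, -0.5]
finger_gap: 0.0641
gripper_force: 0.0
```

Run:
```python
from h import *
from bench import ctrl
np.set_printoptions(precision=4,suppress=True)
z=snap('wrist','w9');s=snap('scene','s9'); o=ctrl.get_obs(); print(o['time'],o['ee_pos'],o['eef_rot'],o['finger_gap'])
for q in (z,s):
    print('fan',top(q,.6724,-.026,.007,.02,.042),'drive',top(q,.5895,-.0265,.007,.02,.045))
    print('bat',top(q,.591,-.182,.006,.015,.08)); print('cool',top(q,.588,.128,.02,.035,.035)); print('or',top(q,.406,-.324,.021,.033,.03))
a=ortho(z,.53,.72,-.25,.2,.011,1700);cv2.imwrite('pics/c9.png',a[:,:,::-1])
```

```text
16.4 [ 0.6721 -0.0257  0.1689] [ 0.0141 -3.1394 -0.0003] 0.06430644051942865
fan [   0.6731   -0.026     1.1147   51.4885   50.5677   13.5891 3025.    ] drive [   0.5925   -0.0268    0.418    67.0141   23.5387   11.6721 2340.    ]
bat [    0.5903    -0.1808     0.5489    68.4361   107.8031    11.6139
 11187.    ]
cool [   0.5875    0.129     0.9728   39.7193   40.0448   27.8848 1334.    ]Traceback (most recent call last):
  File "<stdin>", line 7, in <module>
  File "h.py", line 43, in top
    q=p[:,:2]@R.T; lo,hi=np.percentile(q,1,0),np.percentile(q,99,0)
                         ~~~~~~~~~~~~~^^^^^^^
    return _quantile_unchecked(
        a, q, axis, out, overwrite_input, method, keepdims, weights)
    return _ureduce(a,
                    func=_quantile_ureduce_func,
    ...<5 lines>...
                    overwrite_input=overwrite_input,
                    method=method)
    r = func(a, **kwargs)
    result = _quantile(arr,
                       quantiles=q,
    ...<2 lines>...
                       out=out,
                       weights=wgt)
    slices_having_nans = np.isnan(arr[-1, ...])
                                  ~~~^^^^^^^^^
IndexError: index -1 is out of bounds for axis 0 with size 0
```

Drive and fan check out: the drive's far end is at x ≈ 0.6263 and the fan's near edge at ≈ 0.6471, giving a gap of about 20.7 mm, with y in line. The orange pot is next.

Emit:
{"name": "play_rows", "arguments": {"increments": [-2.97,-3.31,-0.33,0,0,0,0.4,-2.97,-3.31,-0.33,0,0,0,0.4,-2.97,-3.31,-0.33,0,0,0,0.4,-2.97,-3.31,-0.33,0,0,0,0.4,-2.97,-3.31,-0.33,0,0,0,0.4,-2.97,-3.31,-0.33,0,0,0,0.4,-2.97,-3.31,-0.33,0,0,0,0.4,-2.97,-3.31,-0.33,0,0,0,0.4,-2.97,-3.31,-0.33,0,0,0,0.4,0,0,0,0,0,0,0.4,0,0,0,0,0,0,0.4]}}

```text
time: 17.5
ee_pos: [0.4044, -0.3237, 0.1391]
eef_rot: [0.01, -3.139, -0.003]
ft_force: [1.5, 0.2, -0.8]
finger_gap: 0.0597
gripper_force: 0.0
```

Run:
```python
from h import *
from bench import ctrl
np.set_printoptions(precision=4,suppress=True)
z=snap('wrist','w10'); o=ctrl.get_obs(); print(o['time'],o['ee_pos'],o['eef_rot'],o['finger_gap'],o['joints'])
print('or',top(z,.406,-.324,.021,.033,.03))
```

```text
17.55 [ 0.4053 -0.3232  0.1394] [ 0.0125 -3.14   -0.0026] 0.059775809510008264 [-0.6962  0.4025  1.9276  0.0004  0.8137 -2.2752]
or [   0.4047   -0.3242   27.4639   31.6866   31.2998   27.457  1363.    ]
```

Emit:
{"name": "play_rows", "arguments": {"increments": [0,-0.05,-4.5,0,0,0,0.4,0,0,-4.5,0,0,0,0.4,0,0,-3,0,0,0,0.3,0,0,-1.3,0,0,0,0.3,0,0,0,0,0,0,0.3,0,0,0,0,0,0,-1,0,0,0,0,0,0,-1,0,0,0,0,0,0,-1,0,0,0,0,0,0,-1,0,0,0,0,0,0,-1]}}

```text
time: 18.55
ee_pos: [0.4068, -0.3248, 0.0089]
eef_rot: [-0.014, 3.139, -0.002]
ft_force: [0.8, 1.9, 7.5]
finger_gap: 0.0328
gripper_force: 30.5
```

Emit:
{"name": "play_rows", "arguments": {"increments": [0,0,2,0,0,0,-1,0,0,4,0,0,0,-1,2.97,3.31,2,0,0,0,-1,2.97,3.31,2,0,0,0,-1,2.97,3.31,0,0,0,0,-1,2.97,3.31,0,0,0,0,-1,2.97,3.31,0,0,0,0,-1,2.97,3.31,0,0,0,0,-1,2.97,3.31,0,0,0,0,-1,2.97,3.31,0,0,0,0,-1,2.97,3.31,0,0,0,0,-1,0,0,0,0,0,0,-1]}}

```text
time: 19.75
ee_pos: [0.6768, -0.0223, 0.1085]
eef_rot: [-0.02, 3.137, 0.001]
ft_force: [0.5, 0.1, -0.0]
finger_gap: 0.0326
gripper_force: 30.0
```

Emit:
{"name": "play_rows", "arguments": {"increments": [0,0,0,0,0,0,-1]}}

```text
time: 19.85
ee_pos: [0.6732, -0.0254, 0.1076]
eef_rot: [0.017, -3.142, 0.0]
ft_force: [0.1, -0.1, -0.6]
finger_gap: 0.0328
gripper_force: 30.0
```

```bash
cat >> h.py <<'E'
def lid(z,hr,zlo):
    w=cloud(z);h=cv2.cvtColor(z['p'],cv2.COLOR_RGB2HSV)
    m=(h[...,0]>=hr[0])&(h[...,0]<=hr[1])&(h[...,1]>120)&(w[...,2]>zlo)
    p=w[m];zt=np.percentile(p[:,2],80);p=p[np.abs(p[:,2]-zt)<.003]
    A=np.c_[p[:,:2],np.ones(len(p))]
    (c,s,t)=cv2.minAreaRect((p[:,:2]*1000).astype(np.float32));cc,r=cv2.minEnclosingCircle((p[:,:2]*1000).astype(np.float32))
    return zt,c,s,cc,r,len(p),np.linalg.lstsq(A,p[:,2],rcond=None)[0][:2]
E
python3 - <<'E'
from h import *
from bench import ctrl
np.set_printoptions(precision=4,suppress=True)
z=snap('wrist','w11'); o=ctrl.get_obs(); print(o['time'],o['ee_pos'],o['eef_rot'],o['finger_gap'])
print(lid(z,(3,22),.08)); print('drive',top(z,.5895,-.0265,.007,.02,.045))
E
```

```text
19.9 [ 0.6725 -0.0263  0.1075] [ 0.015  -3.1408  0.0003] 0.03251888066698616
(np.float64(0.12656252162938564), (671.2347412109375, -25.870922088623047), (33.58735656738281, 34.21492385864258), (670.97216796875, -26.226594924926758), 18.87745475769043, 4379, array([0.0077, 0.0004]))
drive [   0.5925   -0.027     0.4497   66.6914   23.6092   11.5997 3728.    ]
```

Emit:
{"name": "play_rows", "arguments": {"increments": [0.2,0,-4.5,0,0,0,-1,0,0,-3,0,0,0,-1,0,0,-0.8,0,0,0,-1,0,0,-0.2,0,0,0,-1,0,0,0,0,0,0,-1,0,0,0,0,0,0,-1]}}

```text
time: 20.5
ee_pos: [0.6761, -0.0268, 0.0241]
eef_rot: [-0.013, 3.139, -0.0]
ft_force: [-1.3, 0.6, 0.4]
finger_gap: 0.0327
gripper_force: 30.0
```

Emit:
{"name": "play_rows", "arguments": {"increments": [0,0,-0.15,0,0,0,-1,0,0,0,0,0,0,-1,0,0,0,0,0,0,-1]}}

```text
time: 20.8
ee_pos: [0.6753, -0.0263, 0.0215]
eef_rot: [-0.014, 3.141, -0.0]
ft_force: [-0.7, -0.3, -0.6]
finger_gap: 0.033
gripper_force: 30.0
```

Emit:
{"name": "play_rows", "arguments": {"increments": [0,0,-0.1,0,0,0,-1,0,0,0,0,0,0,-1,0,0,0,0,0,0,-1]}}

```text
time: 21.1
ee_pos: [0.6754, -0.0262, 0.021]
eef_rot: [-0.014, 3.141, -0.0]
ft_force: [-2.8, 0.7, 5.8]
finger_gap: 0.0328
gripper_force: 30.7
```

Contact. Release, rise, and go towards the blue pot.

Emit:
{"name": "play_rows", "arguments": {"increments": [0,0,0,0,0,0,-0.1,0,0,0,0,0,0,0.3,0,0,0,0,0,0,0.4,0,0,3,0,0,0,0.4,0,0,5,0,0,0,0.4,0,0,5,0,0,0,0.4,0,0,1.5,0,0,0,0.4,0,0,0,0,0,0,0.4,0,0,0,0,0,0,0.4]}}

```text
time: 22.0
ee_pos: [0.6744, -0.0262, 0.164]
eef_rot: [0.014, -3.14, -0.0]
ft_force: [-0.2, -0.2, -0.3]
finger_gap: 0.0596
gripper_force: 0.0
```

Run:
```python
from h import *
from bench import ctrl
np.set_printoptions(precision=4,suppress=True)
z=snap('wrist','w12'); o=ctrl.get_obs(); print(o['time'],o['ee_pos'],o['eef_rot'],o['finger_gap'])
print(lid(z,(3,22),.03)); print('fan',top(z,.6731,-.026,.008,.02,.042)); print('drive',top(z,.5895,-.0265,.007,.02,.045))
print('bat',top(z,.591,-.182,.006,.015,.08)); print('cool',top(z,.588,.128,.02,.035,.035))
```

```text
22.05 [ 0.6738 -0.0262  0.163 ] [ 0.0141 -3.1383 -0.0003] 0.060187056463890706
(np.float64(0.206461830127381), (673.3818969726562, 3.887538433074951), (19.951187133789062, 2.2235913276672363), (673.3861694335938, 3.646430253982544), 9.978702545166016, 71, array([0.006 , 1.6142]))
fan [   0.6729   -0.0262    2.2366   51.2535   51.0094   13.3979 1819.    ]
drive [   0.5924   -0.0269   -0.0756   66.6286   23.418    11.4494 2438.    ]
bat [    0.5905    -0.1808     0.4938    68.2249   107.7937    11.6264
 11683.    ]
cool [   0.5873    0.1289    0.9738   39.4333   39.8387   27.7693 1468.    ]
```

Run:
```python
from h import *
np.set_printoptions(precision=4,suppress=True)
print(top(load('w12'),.673,-.026,.033,.045,.03)); print(top(load('w1'),.4035,.204,.021,.034,.03)); print(top(load('w3'),.4035,.204,.021,.034,.03))
```

```text
[   0.6731   -0.0266   -0.4013   31.4027   30.8633   39.441  1254.    ]
[  0.4032   0.2056  44.285   30.7825  31.1313  27.4864 581.    ]
[   0.4035    0.2055   34.6074   31.0727   31.0863   27.4756 2497.    ]
```

Emit:
{"name": "play_rows", "arguments": {"increments": [-3.37,2.9,-0.3,0,0,0,0.4,-3.37,2.9,-0.3,0,0,0,0.4,-3.37,2.9,-0.3,0,0,0,0.4,-3.37,2.9,-0.3,0,0,0,0.4,-3.37,2.9,-0.3,0,0,0,0.4,-3.37,2.9,-0.3,0,0,0,0.4,-3.37,2.9,-0.3,0,0,0,0.4,-3.35,2.9,-0.3,0,0,0,0.4,0,0,0,0,0,0,0.4,0,0,0,0,0,0,0.4]}}

```text
time: 23.05
ee_pos: [0.4041, 0.2059, 0.1396]
eef_rot: [0.018, -3.139, 0.002]
ft_force: [0.6, 0.5, 1.2]
finger_gap: 0.0596
gripper_force: 0.0
```

Run:
```python
from h import *
from bench import ctrl
np.set_printoptions(precision=4,suppress=True)
z=snap('wrist','w13');s=snap('scene','s13'); o=ctrl.get_obs(); print(o['time'],o['ee_pos'],o['eef_rot'],o['finger_gap'])
print('bl',top(z,.4034,.2053,.021,.034,.03)); print('fan sc',top(s,.673,-.026,.007,.018,.045),'or',top(s,.673,-.026,.031,.045,.03))
```

```text
23.15 [0.4059 0.2053 0.1402] [ 0.0139 -3.1405  0.0011] 0.05965075714928564
bl [   0.403     0.2054   17.5277   31.7999   31.2652   27.5094 1373.    ]
fan sc [  0.6734  -0.0266   0.9135  50.7026  51.0583  12.1606 332.    ] or [  0.6738  -0.0269 -23.3195  31.5866  32.0718  38.2085 220.    ]
```

Emit:
{"name": "play_rows", "arguments": {"increments": [0,0,-4.5,0,0,0,0.4,0,0,-4.5,0,0,0,0.4,0,0,-3,0,0,0,0.3,0,0,-1.4,0,0,0,0.3,0,0,0,0,0,0,0.3,0,0,0,0,0,0,-1,0,0,0,0,0,0,-1,0,0,0,0,0,0,-1,0,0,0,0,0,0,-1,0,0,0,0,0,0,-1]}}

```text
time: 24.15
ee_pos: [0.4061, 0.2059, 0.0076]
eef_rot: [-0.014, 3.14, 0.001]
ft_force: [0.4, -0.7, 3.4]
finger_gap: 0.0331
gripper_force: 30.1
```

Emit:
{"name": "play_rows", "arguments": {"increments": [0,0,2,0,0,0,-1,0,0,4,0,0,0,-1,2.07,-4.3,1,0,0,0,-1,2.07,-4.3,1,0,0,0,-1,2.07,-4.3,1,0,0,0,-1,2.07,-4.3,1,0,0,0,-1,2.07,-4.3,0,0,0,0,-1,2.07,-4.3,0,0,0,0,-1,2.07,-4.3,0,0,0,0,-1,2.07,-4.3,0,0,0,0,-1,2.07,-4.3,0,0,0,0,-1,0,0,0,0,0,0,-1]}}

```text
time: 25.35
ee_pos: [0.595, -0.1865, 0.1078]
eef_rot: [-0.008, 3.137, -0.004]
ft_force: [-0.9, 1.3, -0.2]
finger_gap: 0.0328
gripper_force: 30.0
```

Emit:
{"name": "play_rows", "arguments": {"increments": [0,0,0,0,0,0,-1,0,0,0,0,0,0,-1]}}

```text
time: 25.55
ee_pos: [0.5911, -0.1804, 0.1067]
eef_rot: [0.015, -3.14, -0.001]
ft_force: [-0.6, 1.4, 0.5]
finger_gap: 0.0329
gripper_force: 30.0
```

Run:
```python
from h import *
from bench import ctrl
np.set_printoptions(precision=4,suppress=True)
z=snap('wrist','w14'); o=ctrl.get_obs(); print(o['time'],o['ee_pos'],o['eef_rot'],o['finger_gap'])
print(lid(z,(98,128),.08))
b=ortho(z,.52,.66,-.26,-.1,.010,3500);cv2.imwrite('pics/c14.png',b[:,:,::-1])
```

```text
25.6 [ 0.5911 -0.18    0.1068] [ 0.0158 -3.1403 -0.0009] 0.03273042553432759
(np.float64(0.12693311211982286), (587.242431640625, -181.03759765625), (34.00627517700195, 33.01741027832031), (587.646728515625, -181.45106506347656), 17.432209014892578, 4473, array([0.0067, 0.0012]))
```

View pics/c14.png

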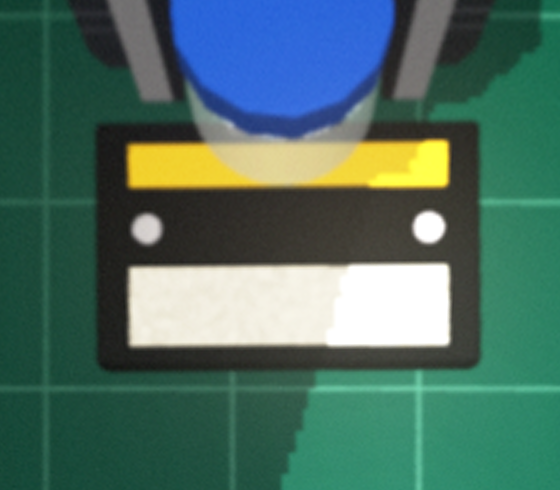

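The battery spans cols 96-480 and rows 122-368, so its centre is about (0.5904, -0.1816). The lid is at (0.5874, -0.181), so I'll shift +3 mm in x and lower.

Emit:
{"name": "play_rows", "arguments": {"increments": [0.3,0,-4.5,0,0,0,-1,0,-0.05,-3,0,0,0,-1,0,0,-0.9,0,0,0,-1,0,0,-0.3,0,0,0,-1,0,0,0,0,0,0,-1,0,0,0,0,0,0,-1]}}

```text
time: 26.2
ee_pos: [0.5961, -0.1818, 0.0216]
eef_rot: [-0.015, 3.139, -0.001]
ft_force: [1.1, -0.3, -0.5]
finger_gap: 0.0328
gripper_force: 30.0
```

Emit:
{"name": "play_rows", "arguments": {"increments": [0,0,-0.15,0,0,0,-1,0,0,0,0,0,0,-1,0,0,0,0,0,0,-1]}}

```text
time: 26.5
ee_pos: [0.5953, -0.1819, 0.0191]
eef_rot: [-0.014, 3.141, -0.0]
ft_force: [0.3, -0.6, 0.1]
finger_gap: 0.0326
gripper_force: 30.0
```

Emit:
{"name": "play_rows", "arguments": {"increments": [0,0,-0.1,0,0,0,-1,0,0,0,0,0,0,-1,0,0,0,0,0,0,-1]}}

```text
time: 26.8
ee_pos: [0.5952, -0.1819, 0.0177]
eef_rot: [-0.014, 3.141, -0.0]
ft_force: [-0.1, -0.4, 1.8]
finger_gap: 0.0326
gripper_force: 30.3
```

Emit:
{"name": "play_rows", "arguments": {"increments": [0,0,0,0,0,0,-0.1,0,0,0,0,0,0,0.3,0,0,0,0,0,0,0.4,0,0,3,0,0,0,0.4,0,0,5,0,0,0,0.4,0,0,5,0,0,0,0.4,0,0,4.5,0,0,0,0.4,0,0,3,0,0,0,0.4,0,0,0,0,0,0,0.4,0,0,0,0,0,0,0.4]}}

```text
time: 27.8
ee_pos: [0.5951, -0.1818, 0.2231]
eef_rot: [-0.014, 3.14, -0.001]
ft_force: [0.1, 0.2, -0.0]
finger_gap: 0.0598
gripper_force: 0.0
```

Run:
```python
from h import *
from bench import ctrl
np.set_printoptions(precision=4,suppress=True)
z=snap('wrist','w15');s=snap('scene','s15'); o=ctrl.get_obs(); print(o['time'],o['ee_pos'],o['ft_force'])
print('bl',top(z,.5905,-.1815,.031,.045,.03),top(s,.5905,-.1815,.031,.045,.03))
print('or',top(s,.673,-.026,.031,.045,.03)); print('drive',top(z,.5895,-.0265,.007,.02,.045)); print('cool',top(s,.588,.128,.02,.035,.035)); print('grey',top(s,.463,.076,.021,.033,.03),top(load('scene0'),.463,.076,.021,.033,.03))
cv2.imwrite('pics/s15.png',s['p'][:,:,::-1])
```

```text
27.9 [ 0.594  -0.1814  0.221 ] [ 0.085  -0.6403 -1.4188]
bl [  0.5916  -0.1822 -37.3762  31.5157  31.4016  37.5323 877.    ] [  0.5917  -0.183  -35.4714  31.6349  31.7879  36.2532 170.    ]
or [  0.6734  -0.0274 -22.9525  32.0282  31.7274  38.0434 219.    ]
drive [   0.5923   -0.0271    0.0888   66.5289   24.2824   11.654  1497.    ]
cool [  0.5872   0.1285   2.1368  40.4408  39.3095  25.3532 352.    ]
grey [  0.4649   0.077   21.7039  31.7759  31.305   26.3107 160.    ] [  0.4647   0.0776 -35.4165  31.9695  31.1499  26.186  162.    ]
```

View pics/s15.png

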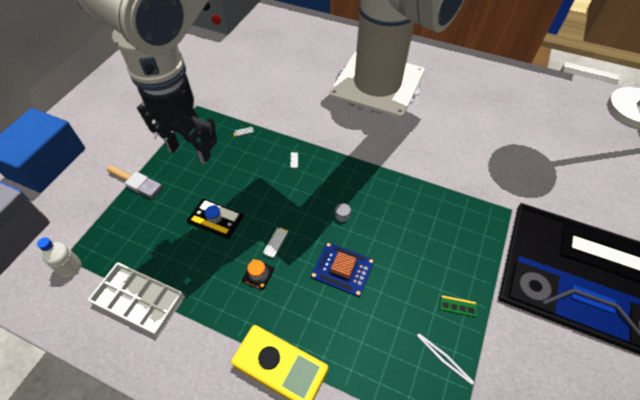

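The final scene picture shows every part in place: cooler on the chip (342,265), drive (276,241), fan with the orange pot (257,270), blue pot on the battery (213,212). The grey pot at (343,213) hasn't moved and the arm is clear.

```bash
python3 -c "
from bench import ctrl
print(ctrl.sign_off())"
```

```text
the job is handed in; nothing more can be done
None
```

The layout is done and handed in after about 28 s of robot time: in the last camera measurements the placed parts were within about 2 mm of target, the drive-to-fan gap was about 20.7 mm, and the grey pot had not moved.

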